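Clamp a gift carton in the wrapping press

ROBOT

A 6-joint arm with a two-finger parallel gripper is mounted at the origin on a cart in front of the work surface, level with it; the furniture and walls round the work are solid. World frame = base frame: x ahead of the robot, y to its left, z up, the work surface at z = 0. Lengths are in mm, angles in rad, forces in N, time in s.
With the tool pointing down it reaches from about 350 to 775 mm from the base axis. Payload 7.3 kg.
Tool frame: the origin (TCP) lies on the mounting face of the last link; the fingertips stand 178 mm ahead of it and the grasp point (between the pads) lies 159 mm ahead of it; z points along the fingers, y is the line along which they close (so a half turn about z gives the same grasp; the last joint's range is limited). The gripper opens to 92 mm and grips with 3 to 60 N. Pads are 19 mm wide; open, the fingers measure 130 mm over their backs; the gripper's body (75 mm by 190 mm) begins 47 mm behind the grasp point.
Start: joints at [1.057, 0.342, 1.524, -0, 1.275, -0.146], TCP at [188.75, 489.899, 404.741] pointing down, gripper open.
Joint ranges: [-2.53, 2.53], [-0.77, 2.02], [0.04, 2.7], [-1, 4.14], [0.28, 2.66], [-3.11, 3.11]. Speed limits (rad/s): [2.57, 2.57, 3.14, 3.14, 3.14, 3.14].

INTERFACE

Orientations are given as [roll, pitch, yaw] about the fixed x, y, z axes, in that order (R = Rz(yaw) Ry(pitch) Rx(roll)).
In Python, from plant import bot, vision gives the robot as it stands. The module is installed in compiled form; this text tells all that it offers.
- The arm moves only by the shell command python3 -m crank FILE, which reads ROWS from the file FILE. ROWS is a JSON list that holds a single list of rows (three levels of brackets), with 1 to 5 rows, each of 5 numbers: the finger opening in mm, then dx, dy, dz in mm, then a turn about the tool's z in rad; each row is the pose to reach, as a shift and turn from the pose commanded when the command began, along the tool's axes at that moment; what a row does not reach only later rows make up. A row lasts 1/8 s, in which the tool goes at most 62.5 mm and 0.188 rad, less where a joint would pass 70% of its speed; a pose out of reach is approached as far as the arm can. The fingers move at their own pace and stop on an object; the grip force is fixed at half the most. Time passes only in rows, so rows that do not move let the fingers close. It prints the time, the measured TCP pose, the force, the opening and the grip force at its end. Input that does not fit is refused with a message, and nothing moves.
- bot.get_obs(): the state, without advancing time (a new reading comes with each control period).
- vision.capture(name): name is "scene" or "top" or "wrist"; returns a dict with "color" (400x640x3 uint8, red, green, blue), "K" (3x3 intrinsics, pixels), "R" (3x3) and "t" (3): a world point X has camera coordinates R X + t. Camera axes: x right, y down, z forward; pixel columns grow to the right and rows downward; lengths in mm; the calibration is good to about 2 mm. A picture is of the moment at which its call begins. There is no depth.
- bot.close_job(): hands the job in; it is judged then, once.
The state is a dict: "time": time; "joint_positions": joint angles; "dq": joint speeds; "tau": joint torques, N m; "tool_pos": TCP position; "tcp_rot": TCP orientation; "contact_force": force on the tool from outside, world axes, zero at the start; "moment": the same for the moment, N m; "grip_width": finger opening in mm; "finger_force": force on a finger pad.
Only numpy, scipy, OpenCV 4.12 (cv2) and the standard library are available. Lean on these libraries where they do the work, as an engineer would, in place of code of your own. Each camera call takes 0.05 s, during which the arm holds its last target. There are 200 camera calls.

TASK

Stand the small cream carton upright in the bay of the wrapping press, square between jaw and fence, and let go of it. Then close the jaw by pushing the spokes of the capstan clockwise, one after another, with closed fingers, until the sprung pad holds the carton firmly against the fence and stays so when you take your hand away. Go by feel and stop in time so that the carton is not crushed; do not push the jaw itself, do not force the spokes, and leave the teal carton and the ribbon spool where they are.

Things in the scene. Friction and masses are not known exactly. Their poses are not given: they have to be found in the camera images.
- press: Wrapping press, fixed: grey base plate 120 (x) x 325 (y) x 12 mm on the counter. Origin: underside of the plate, on its long centre line; the plate spans y -165 to +160 mm. 'Press x, y' below mean this body's axes: x across, y along the jaw's travel, from the capstan's end towards the bay and fence; z up; yaw varies.
- bay (a point): Where to stand the carton: centre of the open bay, on its floor (12 mm above the counter), press x = 0, y = 75 mm. The bay runs from the pad's face (starts at y = 30 to 37 mm) to the face of a blue fence (56 mm wide, top 62 mm and its black knob 69 mm above the counter) that is set differently each time, y = 114 to 134 mm, its setting not given: find it by feel.
- hub (a point): Centre of the capstan, on its vertical axis (press x = 0, y = -100 mm), at the height of the spokes, 73 mm above the counter; axes as the press. Steel hub of radius 24 mm, top 15 mm above this point; gear housing of radius 33 to 40 mm from 19 mm below it down. Pushes on the spokes must stay below 18 N.
- guard (a point): Middle of the top of the flat guard of clear plastic with steel edges, 99 mm above the counter. It covers the spokes on the bay's half of the capstan: 170 (x) x 78 (y) x 4 mm, its near edge 10 mm from the capstan's axis, an upright wall towards the bay. Spokes can be pushed only in the open half beyond the axis (press y below -100 mm), where nothing stands above them.
- capstan (a joint): Capstan angle, rad, 0 to 4.2; grows clockwise seen from above and moves the jaw 16 mm per rad in press +y. Four level spokes, 90 deg apart, 12 mm bars (one red) to 80 mm from the axis; at q they point at -q + k x 90 deg, from press x towards y. Friction 0.26 N m (4.3 N at 60 mm) keeps it where left; each N of pad force adds 0.016 N m. Let go, it holds up to about 16 N of pad force.
- jaw: Blue sliding jaw, 56 mm wide, top 67 mm above the counter. Origin: its back face at the bay's floor. A black sprung pad on it, face 38 mm ahead of the origin, 50 mm wide, gives from 3 N, 2.5 N more per mm, bottoms after 9 mm. A firm clamp is 8 to 16 N on the pad; above 22 N the carton is crushed. Not to be pushed by hand.
- carton: Small cream carton, 41 (x) x 50 (y) x 82 mm (z), about 0.12 kg, loose, standing on the counter at the left. Origin: centre of its underside. Grasp across its 41 mm; in the press its 50 mm side lies along the press's y, either way round.
- teal_carton: Teal carton, 37 x 50 x 72 mm, loose, standing near the cream carton: leave alone. Origin: centre of its underside.
- ribbon: Spool of gold ribbon lying flat, 64 mm diameter, 26 mm high, loose: leave alone. Origin: centre of its underside.

How it is judged (in metres and radians):
On the way, in this order (a step that is already met when the one before it is completed fails the run):
1. the cream carton stands upright and square in the bay, let go, not yet clamped (x of carton in the frame of press between -0.015 and 0.015 m and y of carton in the frame of press between 0.05 and 0.111 m and z of carton in the frame of press below 0.017 m and angle between carton's own z axis and vertical below 0.1 rad and angle between the y axis of carton and the y axis of press, either way round below 0.2 rad and contact force between the fingers and carton below 0.1 N and contact force between jaw and carton below 3 N), for 0.2 s.
2. the capstan has driven the pad against the carton and holds it against the fence with more than 7 N (contact force between jaw and carton above 7 N and value of joint capstan above 1.6 rad), for 0.2 s.
At the end, for the whole second after the job is handed in: The cream carton stands on the bay's floor, upright (within 0.08 rad), square to the press (within 0.1 rad), within 15 mm of the bay's centre line, pressed against the fence by the pad with more than 6 N, at rest, with the robot clear of it (contact force between jaw and carton above 6 N and x of carton in the frame of press between -0.015 and 0.015 m and y of carton in the frame of press between 0.085 and 0.113 m and z of carton in the frame of press below 0.017 m and angle between carton's own z axis and vertical below 0.08 rad and angle between the y axis of carton and the y axis of press, either way round below 0.1 rad and linear speed of carton below 0.01 m/s and velocity of joint capstan below 0.05 rad/s); the robot touches nothing.
It fails at once if the pad presses the carton with more than 22 N (crushed) (contact force between jaw and carton above 22 N).
It fails at once if the capstan is pushed with more than 18 N (contact force between the arm and capstan above 18 N).
It fails at once if the jaw is pushed directly by the robot (contact force between the arm and jaw above 2 N).
It fails at once if the teal carton is disturbed (distance of teal_carton from where it was at the start of the episode above 0.015 m or angle between teal_carton's own z axis and vertical above 0.3 rad).
It fails at once if the ribbon spool is disturbed (distance of ribbon from where it was at the start of the episode above 0.015 m).
It also fails if it takes over 72 s, if anything falls off the work surface, if the arm or the gripper's body presses on something with over 40 N, if the wrist force passes 120 N, or if a joint passes its speed limit or range.

## Working session

There is one attempt and no reset: what is moved stays moved. The work goes in short steps, Python scripts to look and compute and a shell command to move; the robot and the scene stay as the last step left them, time stands still between calls to the robot, and variables do not carry over. Pictures are saved under pics/ and viewed, at most 10 in all, crops included, and the job is handed in when it is done.

```bash
mkdir -p pics; python3 - <<'E'
from plant import bot, vision
import cv2,pickle
o=bot.get_obs();print(o)
for n in("scene","top"):
    c=vision.capture(n);cv2.imwrite(f"pics/{n}0.png",c["color"][:,:,::-1]);pickle.dump(c,open(n+".pkl","wb"));print(n,c["K"],c["R"],c["t"])
E
```

```text
{'time': 0.0, 'joint_positions': array([ 1.05699566e+00,  3.42689594e-01,  1.52497973e+00, -4.37252337e-06,
        1.27539512e+00, -1.46006763e-01]), 'dq': array([-5.36831637e-05,  1.07703049e-03, -7.07265517e-04,  1.56524574e-03,
        1.04691399e-03,  5.42999457e-04]), 'tau': array([-1.88103637e-03, -4.31244206e+01, -2.44224072e+01,  7.14351330e-02,
        5.60650940e-02, -1.35426849e-04]), 'tool_pos': array([188.68634194, 489.78158598, 404.07497616]), 'tcp_rot': array([-3.14013591e+00, -2.09992005e-04,  2.77379987e+00]), 'contact_force': array([-0.84671005, -0.51011515, -0.14862048]), 'moment': array([-0.02677778,  0.00052742,  0.02339179]), 'finger_force': 0.0, 'grip_width': 91.78935853114407}
scene [[369.61647634   0.         321.94394309]
 [  0.         369.61647634 204.13291923]
 [  0.           0.           1.        ]] [[ 0.67582194 -0.73678141  0.0204415 ]
 [-0.51530277 -0.4921338  -0.70161769]
 [ 0.52699883  0.46363507 -0.71226032]] [-232.97341322  455.83067887  538.88445283]
top [[365.00954611   0.         315.58019683]
 [  0.         365.00954611 193.38305341]
 [  0.           0.           1.        ]] [[ 0.02825675 -0.99959521 -0.00331234]
 [-0.9944614  -0.02777573 -0.1013658 ]
 [ 0.10123276  0.00615826 -0.99484371]] [155.08009587 540.50588821 867.9065615 ]
```

View pics/scene0.png

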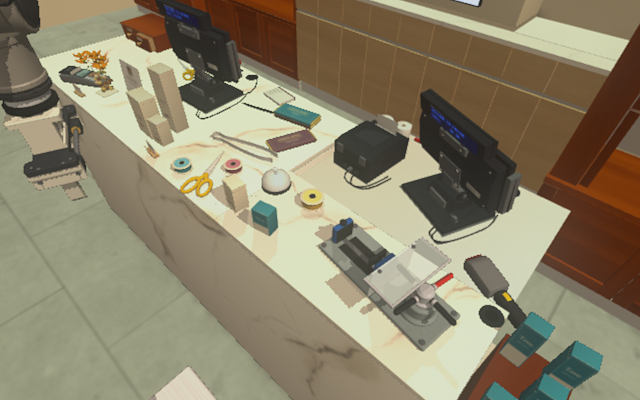

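View pics/top0.png

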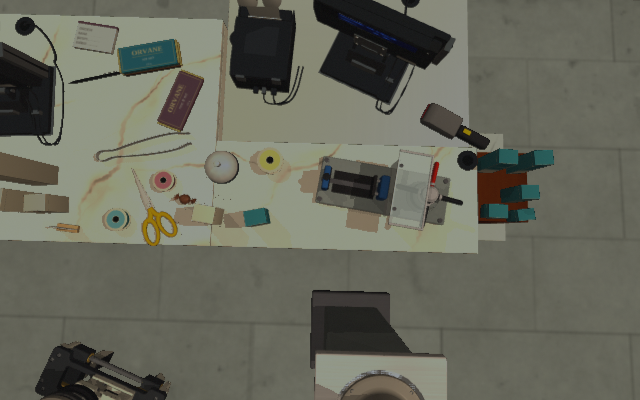

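The scene view shows the cream carton at about (235,192), teal at (265,217) and the gold spool at (312,198). The press runs from the fence at (342,230) to the capstan at (427,297). In the top view, cream is at (207,214), teal at (257,216), the fence at (326,178), the hub at (434,193) and the red spoke at (436,170). I'll enlarge these areas.

```bash
python3 - <<'E'
import cv2,numpy as np
t=cv2.imread("pics/top0.png");s=cv2.imread("pics/scene0.png")
a=cv2.resize(t[140:240,300:470],(800,470),interpolation=cv2.INTER_CUBIC)
b=cv2.resize(t[190:240,180:290],None,fx=3.6,fy=3.6,interpolation=cv2.INTER_CUBIC)
c=cv2.resize(s[160:250,210:320],None,fx=3.6,fy=3.6,interpolation=cv2.INTER_CUBIC)
cv2.imwrite("pics/a.png",a)
v=np.zeros((330,800,3),np.uint8);v[:b.shape[0],:b.shape[1]]=b;v[:c.shape[0],400:400+c.shape[1]]=c
cv2.imwrite("pics/b.png",v)
E
```

```text
(no output)
```

View pics/a.png

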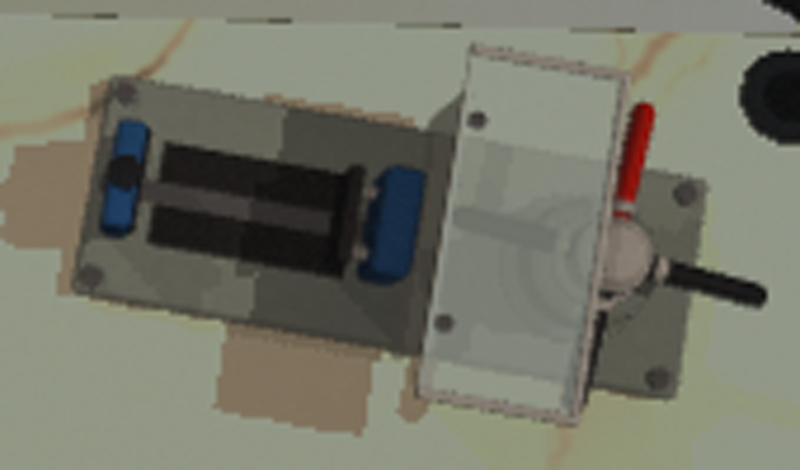

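View pics/b.png

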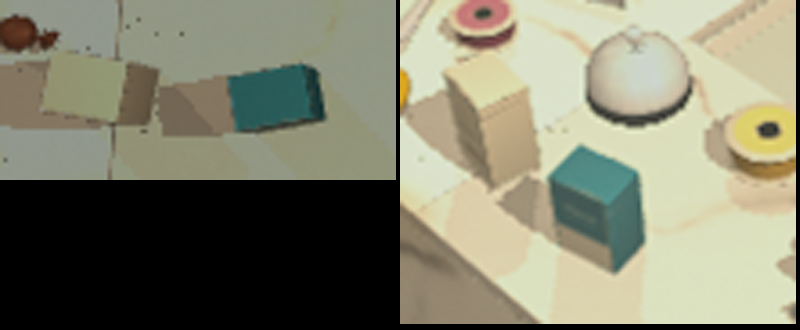

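Crop a shows the plate corners at about (110,76), (75,290), (705,180) and (675,397), with the red spoke along press −x. Crop b shows the cream top face corners at (51,52), (128,62), (121,122) and (42,111).

```bash
cat > h.py <<'E'
import numpy as np
def ray(c,px,z):
    px=np.atleast_2d(np.array(px,float)); C=-c["R"].T@c["t"]
    d=np.c_[px,np.ones(len(px))]@np.linalg.inv(c["K"]).T@c["R"]
    return C+d*((z-C[2])/d[:,2])[:,None]
def proj(c,X):
    p=(np.atleast_2d(X)@c["R"].T+c["t"])@c["K"].T; return p[:,:2]/p[:,2:]
E
python3 - <<'E'
from h import *;import pickle,cv2
np.set_printoptions(precision=1,suppress=True)
c=pickle.load(open("top.pkl","rb"));s=pickle.load(open("scene.pkl","rb"))
A=lambda p:np.array(p)/4.706+[299.6,139.6]; B=lambda p:np.array(p)/3.6+[179.6,189.6]
S=lambda p:(np.array(p)-[400,0])/3.6+[209.6,159.6]
def rect(n,P):
    P=P[:,:2];d=np.linalg.norm(np.roll(P,-1,0)-P,axis=1)
    e=(P[1]-P[0])+(P[2]-P[3]);f=(P[3]-P[0])+(P[2]-P[1])
    print(n,P.mean(0),"sides",d,"dirs deg",np.degrees(np.arctan2(e[1],e[0])),np.degrees(np.arctan2(f[1],f[0])))
rect("plate",ray(c,A([(110,76),(705,180),(675,397),(75,290)]),12))
rect("cream top",ray(c,B([(51,52),(128,62),(121,122),(42,111)]),82))
rect("cream scene",ray(s,S([(445,82),(474,54),(529,82),(497,114)]),82))
rect("teal",ray(c,B([(228,77),(303,66),(316,120),(233,130)]),72))
print("hub",ray(c,A([(622,260)]),88),"red tip",ray(c,A([(645,104)]),73),"blk tip",ray(c,A([(766,297)]),73),"knob",ray(c,A([(124,172)]),69),"fence top",ray(c,A([(123,178)]),62))
# colour masks
hsv=cv2.cvtColor(c["color"],cv2.COLOR_RGB2HSV)
m=((hsv[...,0]<6)|(hsv[...,0]>174))&(hsv[...,1]>150)&(hsv[...,2]>80)
y,x=np.nonzero(m[155:190,420:445]);P=ray(c,np.c_[x+420,y+155],73)[:,:2]
u=np.linalg.svd(P-P.mean(0))[2][0];print("red",P.mean(0),np.degrees(np.arctan2(u[1],u[0])),np.ptp(P@u))
g=hsv[190:240,180:290];print(g[24,27],g[40,90],g[20,45],g[27,77-40])
for y,x in((214,207),(226,236),(205,240)): print(hsv[y,x])
E
```

```text
plate [551.9   3.4] sides [321.6 116.8 320.3 116.6] dirs deg -98.51398850333567 172.05554053752434
cream top [476.5 425.9] sides [49.8 38.3 51.  37.9] dirs deg -96.0117159888767 175.7105179798589
cream scene [474.6 422.2] sides [33.5 51.9 36.9 51.8] dirs deg 15.660026388972884 -82.98216722552691
teal [472.8 309.7] sides [48.8 35.9 53.6 34.3] dirs deg -80.8119524464084 -167.87331971147844
hub [[533.8 -95.6  88. ]] red tip [[ 614.  -112.1   73. ]] blk tip [[ 519.1 -171.1   73. ]] knob [[573.1 146.7  69. ]] fence top [[571.1 147.   62. ]]
red [ 588.5 -107.3] 167.29230639391983 57.745306829084484
[ 34  61 151] [ 32  48 149] [ 37  36 150] [ 19  86 104]
[ 34  61 151]
[ 18  67 114]
[ 39  32 152]
```

```bash
cat >> h.py <<'E'
def delta(o,tgt,yaw):
    """shift in tool axes + turn to bring TCP to tgt (world) at tool yaw, tool down"""
    from scipy.spatial.transform import Rotation as Ro
    R=Ro.from_euler('xyz',o["tcp_rot"]).as_matrix()
    d=R.T@(np.array(tgt,float)-o["tool_pos"])
    w=-(yaw-o["tcp_rot"][2]); w=(w+np.pi)%(2*np.pi)-np.pi
    return np.round(d,1),round(w,3)
E
echo '[[[92,-60,9,0,0.188],[92,-120,18,0,0.376],[92,-180,27,0,0.564],[92,-240,36,0,0.752],[92,-291,44,0,0.94]]]' > m.json && python3 -m crank m.json
echo '[[[92,0,0,0,0.18],[92,0,0,0,0.35],[92,0,0,0,0.35],[92,0,0,0,0.35]]]' > m.json && python3 -m crank m.json
python3 - <<'E'
from plant import bot, vision
import cv2,pickle
from h import *
o=bot.get_obs();print(o["tool_pos"],o["tcp_rot"],o["joint_positions"])
c=vision.capture("wrist");cv2.imwrite("pics/w1.png",c["color"][:,:,::-1]);pickle.dump(c,open("w1.pkl","wb"))
print(-c["R"].T@c["t"],c["R"][2],proj(c,[[476,426,82],[476,426,0]]))
E
```

```text
time: 0.72
tool_pos: [478.2, 425.4, 404.1]
tcp_rot: [-3.141, 0.0, 1.829]
contact_force: [-0.1, 1.3, -0.0]
grip_width: 91.6
finger_force: 0.0
time: 1.23
tool_pos: [476.0, 426.4, 404.5]
tcp_rot: [-3.141, 0.0, 1.49]
contact_force: [-0.2, 0.4, 0.5]
grip_width: 91.9
finger_force: 0.0
[475.96767778 426.40225299 404.515121  ] [-3.14125706e+00  2.32455968e-04  1.48984864e+00] [6.10675360e-01 5.57066392e-01 1.17805594e+00 3.54717340e-05
 1.40687705e+00 6.91617286e-01]
[481.41210497 497.75099001 383.04836997] [-0.02105084 -0.26443222 -0.9641745 ] [[320.36455085 189.10665353]
 [320.29383923 175.1787139 ]]
```

View pics/w1.png

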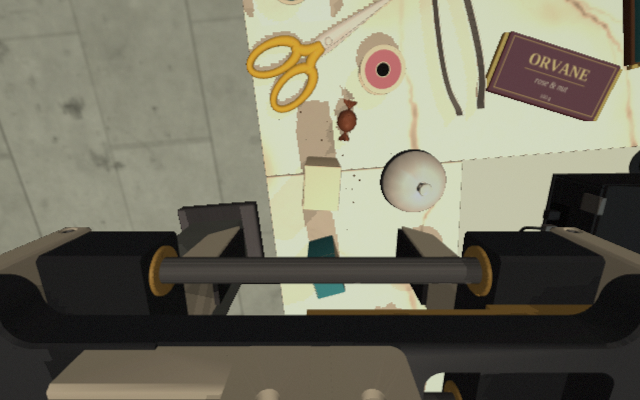

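The wrist view shows the cream top face at about (304–340, 165–211), its side above it, and the bell at (413,180) clear on the +x side. I'll mask the top face.

```bash
python3 - <<'E'
from h import *;import pickle,cv2
np.set_printoptions(precision=1,suppress=True)
c=pickle.load(open("w1.pkl","rb"))
hsv=cv2.cvtColor(c["color"],cv2.COLOR_RGB2HSV)
seed=hsv[188,322].astype(int);print(seed)
lab=cv2.cvtColor(c["color"],cv2.COLOR_RGB2LAB).astype(int)
m=(np.abs(lab-lab[188,322]).max(2)<9).astype(np.uint8)
n,L,st,_=cv2.connectedComponentsWithStats(m,connectivity=4);k=L[188,322];print(st[k])
for z in (82,):
    y,x=np.nonzero(L==k);P=ray(c,np.c_[x,y],z)[:,:2]
    r=cv2.minAreaRect(P.astype(np.float32));print(z,r,P.mean(0))
for n2,uv,z in(("bell",[(381,180),(446,180)],30),):print(n2,ray(c,uv,z))
E
```

```text
[ 31  57 214]
[ 268  167   73   73 3237]
82 ((458.9164123535156, 411.0062255859375), (79.81926727294922, 80.97408294677734), 0.18272875249385834) [454.9 416.5]
bell [[552.7 419.2  30. ]
 [634.8 412.6  30. ]]
```

```bash
python3 - <<'E'
from h import *;import pickle,cv2
np.set_printoptions(precision=1,suppress=True)
c=pickle.load(open("w1.pkl","rb"))
lab=cv2.cvtColor(c["color"],cv2.COLOR_RGB2LAB).astype(int)
print(lab[190,298:346:2].tolist())
for t in(4,5,6,7):
    m=(np.abs(lab-np.median(lab[175:200,312:332].reshape(-1,3),0)).max(2)<=t).astype(np.uint8)
    m=cv2.morphologyEx(m,cv2.MORPH_OPEN,np.ones((5,5),np.uint8))
    n,L,st,_=cv2.connectedComponentsWithStats(m,connectivity=4);k=L[188,322]
    y,x=np.nonzero(L==k);P=ray(c,np.c_[x,y],82)[:,:2]
    print(t,st[k],cv2.minAreaRect(P.astype(np.float32)),P.mean(0))
E
```

```text
[[216, 121, 147], [217, 121, 147], [181, 124, 145], [191, 125, 149], [215, 120, 152], [214, 120, 152], [215, 120, 152], [214, 120, 152], [215, 120, 152], [216, 120, 152], [215, 120, 152], [215, 120, 152], [216, 119, 152], [217, 119, 152], [217, 118, 151], [217, 119, 151], [217, 119, 152], [218, 119, 152], [216, 119, 152], [217, 119, 151], [217, 119, 152], [199, 122, 140], [219, 121, 140], [220, 121, 140]]
4 [ 305  167   35   44 1404] ((477.3498840332031, 426.2225036621094), (47.28559875488281, 36.27702713012695), 82.07483673095703) [477.5 426.7]
5 [ 305  167   35   44 1409] ((477.33001708984375, 426.2564392089844), (47.34733963012695, 36.32576370239258), 82.07483673095703) [477.4 426.8]
6 [ 305  167   35   44 1413] ((477.3427734375, 426.34820556640625), (47.53261947631836, 36.32576370239258), 82.07483673095703) [477.5 426.8]
7 [ 305  167   35   44 1416] ((477.3427734375, 426.34820556640625), (47.53261947631836, 36.32576370239258), 82.07483673095703) [477.5 426.9]
```

```bash
echo '[[[75,0,1.4,50,0.03],[75,0,1.4,100,0.03],[75,0,1.4,150,0.03],[75,0,1.4,180,0.03],[75,0,1.4,190,0.03]]]' > m.json && python3 -m crank m.json
echo '[[[75,0,0,0,0],[20,0,0,0,0],[20,0,0,0,0],[20,0,0,0,0],[20,0,0,0,0]]]' > m.json && python3 -m crank m.json
echo '[[[20,0,0,0,0],[20,0,0,-15,0],[20,0,0,-50,0],[20,0,0,-100,0],[20,0,0,-100,0]]]' > m.json && python3 -m crank m.json
```

```text
time: 1.9
tool_pos: [476.9, 426.0, 212.7]
tcp_rot: [-3.139, 0.002, 1.458]
contact_force: [0.9, -0.3, 0.5]
grip_width: 75.3
finger_force: 0.0
time: 2.52
tool_pos: [477.5, 426.2, 215.1]
tcp_rot: [3.141, -0.0, 1.456]
contact_force: [-0.1, -0.1, 0.7]
grip_width: 39.8
finger_force: 30.1
time: 3.15
tool_pos: [478.3, 426.8, 320.3]
tcp_rot: [3.134, -0.007, 1.456]
contact_force: [0.6, 0.0, -1.3]
grip_width: 40.3
finger_force: 29.9
```

```bash
python3 - <<'E'
from plant import bot
from h import *
o=bot.get_obs();print(delta(o,[563.1,81,330],1.424),o["tcp_rot"])
E
```

```text
(array([-333.8,  123.8,  -11. ]), np.float64(0.032)) [ 3.1342136  -0.00661081  1.45636127]
```

```bash
echo '[[[20,-30,11,-10,0.01],[20,-80,30,-10,0.03],[20,-135,50,-10,0.03],[20,-190,70,-10,0.03],[20,-245,91,-10,0.03]]]' > m.json && python3 -m crank m.json
echo '[[[20,-45,16,0,0],[20,-75,28,0,0],[20,-89,33,0,0],[20,-89,33,0,0],[20,-89,33,0,0]]]' > m.json && python3 -m crank m.json
python3 - <<'E'
from plant import bot, vision
import cv2,pickle
from h import *
o=bot.get_obs();print(o["tool_pos"],o["grip_width"],delta(o,[563.1,81,226],1.424))
c=vision.capture("wrist");cv2.imwrite("pics/w2.png",c["color"][:,:,::-1]);pickle.dump(c,open("w2.pkl","wb"))
# predicted: plate corners, bay floor corners, fence top ends
a=np.radians(-8.4);X=np.array([np.cos(a),np.sin(a),0]);Y=np.array([-X[1],X[0],0]);O=np.array([552.3,5.9,0])
for p in[(-60,160,12),(60,160,12),(-28,134,62),(28,134,62),(0,142,69)]:print(p,proj(c,O+p[0]*X+p[1]*Y+[0,0,p[2]]))
E
```

```text
time: 3.78
tool_pos: [539.8, 170.6, 324.3]
tcp_rot: [-3.141, 0.0, 1.427]
contact_force: [1.5, -0.6, -0.8]
grip_width: 40.0
finger_force: 29.9
time: 4.4
tool_pos: [559.5, 80.8, 324.6]
tcp_rot: [-3.141, -0.0, 1.427]
contact_force: [0.0, 0.3, -1.4]
grip_width: 40.2
finger_force: 29.9
[559.45549926  80.77579131 324.5518573 ] 40.16944574395557 (array([ 0.7,  3.6, 98.5]), np.float64(0.003))
(-60, 160, 12) [[263.28320451 106.51996152]]
(60, 160, 12) [[386.05288746 106.99631246]]
(-28, 134, 62) [[291.69979683 136.5697249 ]]
(28, 134, 62) [[359.03249221 136.82385864]]
(0, 142, 69) [[325.61309639 126.94954331]]
```

View pics/w2.png

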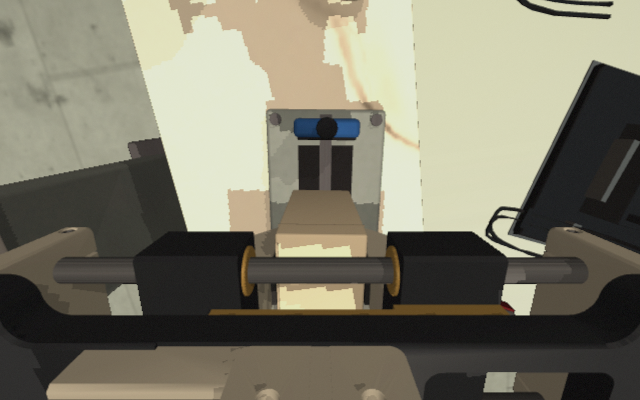

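The plate's end corners are at (267,111) and (385,111), which fits the prediction. The fence's near face is at row 138, giving press y of about 132, and the knob is at (327,128). The carton hangs square over the bay, so I'll lower it at y ≈ 90.

```bash
python3 - <<'E'
from plant import bot
from h import *
o=bot.get_obs();print(delta(o,[566,94.9,229],1.424))
E
echo '[[[20,14,4.5,20,0],[20,14,4.5,55,0],[20,14,4.5,80,0],[20,14,4.5,92,0],[20,14,4.5,95,0]]]' > m.json && python3 -m crank m.json
echo '[[[20,0,0,0,0],[20,0,0,1,0],[20,0,0,1,0]]]' > m.json && python3 -m crank m.json
```

```text
(array([14.7,  4.5, 95.6]), np.float64(0.004))
time: 5.08
tool_pos: [566.2, 93.6, 228.6]
tcp_rot: [-3.14, 0.0, 1.427]
contact_force: [-0.3, 0.3, -0.1]
grip_width: 40.1
finger_force: 29.9
time: 5.45
tool_pos: [566.4, 92.8, 229.3]
tcp_rot: [3.14, -0.0, 1.426]
contact_force: [-0.3, -0.3, 0.7]
grip_width: 40.0
finger_force: 29.9
```

```bash
echo '[[[20,0,0,1,0],[20,0,0,1,0],[20,0,0,1,0]]]' > m.json && python3 -m crank m.json
echo '[[[20,0,0,0.5,0],[20,0,0,1,0],[20,0,0,1,0]]]' > m.json && python3 -m crank m.json
```

```text
time: 5.82
tool_pos: [566.2, 92.8, 227.7]
tcp_rot: [3.142, -0.0, 1.426]
contact_force: [-1.0, 0.3, -0.3]
grip_width: 39.9
finger_force: 29.9
time: 6.2
tool_pos: [566.2, 92.8, 227.1]
tcp_rot: [3.141, -0.0, 1.426]
contact_force: [-1.3, 0.5, 4.3]
grip_width: 39.9
finger_force: 29.9
```

```bash
echo '[[[46,0,0,0,0],[65,0,0,0,0],[65,0,0,0,0],[65,0,0,0,0],[65,0,0,0,0]]]' > m.json && python3 -m crank m.json
echo '[[[65,0,0,-20,0],[65,0,0,-60,0],[65,0,0,-120,0],[65,0,0,-150,0],[65,0,0,-150,0]]]' > m.json && python3 -m crank m.json
python3 - <<'E'
from plant import bot, vision
import cv2,pickle
from h import *
np.set_printoptions(precision=1,suppress=True)
o=bot.get_obs();print(o["tool_pos"],o["joint_positions"])
c=vision.capture("top");pickle.dump(c,open("t2.pkl","wb"));im=c["color"][140:240,300:470,::-1]
cv2.imwrite("pics/t2.png",cv2.resize(im,(800,470),interpolation=cv2.INTER_CUBIC))
E
```

```text
time: 6.82
tool_pos: [566.3, 92.8, 226.7]
tcp_rot: [3.142, -0.0, 1.426]
contact_force: [-0.6, -0.4, 0.7]
grip_width: 64.7
finger_force: 0.0
time: 7.45
tool_pos: [566.5, 92.9, 379.5]
tcp_rot: [3.136, -0.001, 1.426]
contact_force: [0.1, -0.7, -0.9]
grip_width: 64.9
finger_force: 0.0
[566.5  92.9 379.5] [0.  0.5 1.4 0.  1.3 0.2]
```

View pics/t2.png

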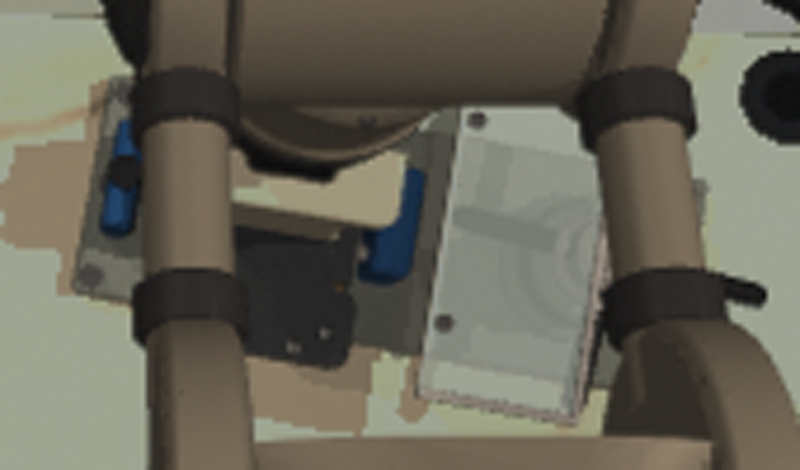

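The arm covers most of the top view, so I'll check the carton from the other camera and move on to the capstan. From the spoke tips the hub is at about (537.3, −93.5), with q0 ≈ 0.09 mod 90°.

```bash
cat >> h.py <<'E'
HUB=np.array([537.3,-93.5]);PY=np.radians(-8.4)
def push_pose(phi,r=62,d=25,z=240):
    """phi = spoke angle in press frame (rad); finger centre behind the spoke (ccw side)"""
    a=phi+PY; u=np.array([np.cos(a),np.sin(a)]); n=np.array([-u[1],u[0]])
    return np.r_[HUB+r*u+d*n,z], a+np.pi
E
python3 - <<'E'
from plant import bot,vision
import cv2,pickle
from h import *
o=bot.get_obs()
p,y=push_pose(np.radians(-95),d=31,z=375);print(p,y,delta(o,p,y))
c=vision.capture("scene");pickle.dump(c,open("s2.pkl","wb"))
im=c["color"][200:350,300:480,::-1];cv2.imwrite("pics/s2.png",cv2.resize(im,(720,600),interpolation=cv2.INTER_CUBIC))
E
```

```text
[ 553.08768221 -160.99628946  375.        ] 1.3369222070276563 (array([-253. ,   23.6,    2.3]), np.float64(0.089))
```

View pics/s2.png

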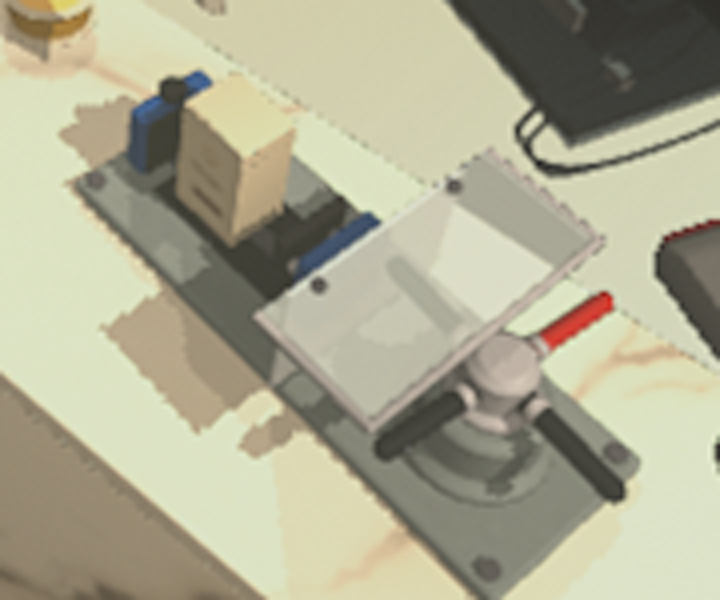

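The carton stands upright and square in front of the fence, with its top at (240,105) in the crop and the jaw clear of it. The red spoke points along press +x and a black one along −y, as expected. I'm moving to the spokes now.

```bash
echo '[[[0,-40,4,0,0],[0,-95,9,0,0.05],[0,-155,15,0,0.09],[0,-210,20,0,0.09],[0,-253,23.6,0,0.09]]]' > m.json && python3 -m crank m.json
echo '[[[0,0,0,0,0],[0,0,0,40,0],[0,0,0,90,0],[0,0,0,90,0],[0,0,0,90,0]]]' > m.json && python3 -m crank m.json
python3 - <<'E'
from plant import bot
from h import *
o=bot.get_obs();p,y=push_pose(np.radians(-95),d=31,z=240);print(o["tool_pos"],o["grip_width"],o["contact_force"],o["joint_positions"][5],delta(o,p,y))
E
```

```text
time: 8.18
tool_pos: [552.5, -163.2, 374.6]
tcp_rot: [-3.138, -0.001, 1.335]
contact_force: [-0.3, -0.2, -0.0]
grip_width: 19.6
finger_force: 0.0
time: 8.8
tool_pos: [553.7, -160.5, 287.7]
tcp_rot: [3.141, -0.0, 1.337]
contact_force: [0.2, -1.0, -0.2]
grip_width: 0.2
finger_force: 0.0
[ 553.6951162  -160.48659731  287.67800921] 0.23738551534691132 [ 0.1553818  -0.98809122 -0.17569331] -0.1814506020964162 (array([-0.6, -0.5, 47.7]), np.float64(0.0))
```

```bash
echo '[[[0,0,0,25,0],[0,0,0,47,0],[0,0,-2,47.7,0],[0,0,-4,47.7,0],[0,0,-4,47.7,0]]]' > m.json && python3 -m crank m.json
python3 - <<'E'
from plant import bot
from h import *
o=bot.get_obs();print(o["tool_pos"],o["contact_force"])
for i in range(1,11):
    p,y=push_pose(np.radians(-95)-0.1*i);print(i,*delta(o,p,y))
E
```

```text
time: 9.43
tool_pos: [549.6, -160.1, 240.6]
tcp_rot: [3.139, 0.0, 1.336]
contact_force: [-0.1, 0.3, -0.2]
grip_width: 0.5
finger_force: 0.0
[ 549.55889083 -160.10495142  240.60680654] [-0.05589348  0.27479147 -0.20848991]
1 [-2.2 -8.7  0.6] 0.099
2 [ -3.8 -15.2   0.6] 0.199
3 [ -4.7 -21.8   0.6] 0.299
4 [ -4.9 -28.5   0.5] 0.399
5 [ -4.5 -35.1   0.5] 0.499
6 [ -3.4 -41.7   0.5] 0.599
7 [ -1.6 -48.2   0.5] 0.699
8 [  0.8 -54.4   0.5] 0.799
9 [  3.8 -60.4   0.4] 0.899
10 [  7.4 -66.    0.4] 0.999
```

```bash
echo '[[[0,-1,-4,0.5,0.05],[0,-2.2,-8.7,0.5,0.1],[0,-3,-12,0.5,0.15],[0,-3.8,-15.2,0.5,0.2],[0,-4.7,-21.8,0.5,0.3]]]' > m.json && python3 -m crank m.json
cat > st.py <<'E'
from plant import bot
from h import *
import sys
np.set_printoptions(precision=2,suppress=True)
o=bot.get_obs()
a=o["tcp_rot"][2]-np.pi; u=np.array([np.cos(a),np.sin(a)]);n=np.array([-u[1],u[0]])
v=o["tool_pos"][:2]-HUB
print("t",round(o["time"],2),"phi",round(np.degrees(a-PY),1),"r",v@u,"d",v@n,"z",o["tool_pos"][2],"F tang",o["contact_force"][:2]@n,"rad",o["contact_force"][:2]@u,"Fz",o["contact_force"][2],"torque",o["contact_force"][:2]@n*(v@u)/1e3,"q6",o["joint_positions"][5])
a0=a-PY if a-PY<0 else a-PY-2*np.pi
for i in range(1,int(sys.argv[1])+1):
    p,y=push_pose(a0-float(sys.argv[2])*i);d,w=delta(o,p,y);print(i,d,w)
E
python3 st.py 5 0.1
```

```text
time: 10.05
tool_pos: [528.1, -160.1, 240.0]
tcp_rot: [3.136, -0.001, 1.033]
contact_force: [3.9, -0.4, -0.9]
grip_width: 0.2
finger_force: 1.8
t 10.05 phi -112.4 r 61.87926539821851 d 26.163404016468142 z 240.0029404129265 F tang 3.5290982388180585 rad -1.6878032983016475 Fz -0.91338453633498 torque 0.21837800653620817 q6 0.1038716906565801
1 [-2.3 -7.5 -0. ] 0.1
2 [ -3.9 -14.   -0.1] 0.2
3 [ -4.7 -20.6  -0.1] 0.3
4 [ -5.  -27.3  -0.2] 0.4
5 [ -4.5 -33.9  -0.2] 0.5
```

```bash
echo '[[[0,-2.3,-7,0,0.1],[0,-3.9,-13.5,0,0.2],[0,-4.7,-20,0,0.3],[0,-5,-26.7,0,0.4],[0,-4.5,-33.3,0,0.5]]]' > m.json && python3 -m crank m.json
python3 st.py 0 0.1
echo '[[[0,-2.3,-6.3,0,0.1],[0,-3.8,-12.8,0,0.2],[0,-4.7,-19.4,0,0.3],[0,-4.9,-26.1,0,0.4],[0,-4.5,-32.7,0,0.5]]]' > m.json && python3 -m crank m.json
python3 st.py 4 0.08
```

```text
time: 10.68
tool_pos: [497.0, -147.1, 240.0]
tcp_rot: [3.137, -0.003, 0.533]
contact_force: [2.1, -3.3, -0.4]
grip_width: 0.4
finger_force: 1.8
t 10.68 phi -141.1 r 61.98829150116079 d 25.70860583177016 z 240.02045509443303 F tang 3.896380542075566 rad -0.1379677752692635 Fz -0.438263587972196 torque 0.24152997284163105 q6 0.6024168106966259
time: 11.3
tool_pos: [476.4, -121.3, 240.0]
tcp_rot: [3.139, -0.005, 0.033]
contact_force: [1.8, -4.7, 0.3]
grip_width: 0.7
finger_force: 1.9
t 11.3 phi -169.7 r 61.76424581942536 d 25.83076813642957 z 240.00588849143284 F tang 4.78410514844567 rad -1.656744246012864 Fz 0.30682456935140406 torque 0.29548664641457684 q6 1.1331241775275844
1 [-2.  -5.9 -0. ] 0.08
2 [ -3.4 -11.   -0. ] 0.16
3 [ -4.4 -16.3  -0.1] 0.24
4 [ -5.  -21.6  -0.1] 0.32
```

```bash
echo '[[[0,-2,-5.3,0,0.08],[0,-3.4,-10.4,0,0.16],[0,-4.4,-15.7,0,0.24],[0,-4.8,-19.5,0,0.3]]]' > m.json && python3 -m crank m.json
python3 st.py 0 0.1
echo '[[[0,0,3,0,0],[0,0,6,-2,0],[0,0,10,-30,0],[0,0,10,-60,0],[0,0,10,-60,0]]]' > m.json && python3 -m crank m.json
python3 - <<'E'
from plant import bot,vision
import cv2,pickle
from h import *
np.set_printoptions(precision=1,suppress=True)
c=vision.capture("scene");pickle.dump(c,open("s3.pkl","wb"))
# red spoke in scene: pixels -> plane z=73
hsv=cv2.cvtColor(c["color"],cv2.COLOR_RGB2HSV)
m=((hsv[...,0]<5)|(hsv[...,0]>175))&(hsv[...,1]>150)&(hsv[...,2]>80)
m[:250]=0;m[360:]=0;m[:,:370]=0;m[:,470:]=0
y,x=np.nonzero(m);print(len(x))
if len(x)>5:
    P=ray(c,np.c_[x,y],75)[:,:2];e=P.mean(0)-HUB;print(P.mean(0),"red press deg",np.degrees(np.arctan2(e[1],e[0])-PY),np.hypot(*e))
o=bot.get_obs();p,yw=push_pose(np.radians(-80),d=31,z=310);print(o["tool_pos"],delta(o,p,yw))
E
```

```text
time: 11.8
tool_pos: [471.0, -102.0, 240.0]
tcp_rot: [3.14, -0.005, -0.266]
contact_force: [1.8, -4.1, 0.3]
grip_width: 0.7
finger_force: 1.9
t 11.8 phi -186.8 r 61.75353398423841 d 25.668506674524416 z 240.03329112363625 F tang 3.476011993396491 rad -2.8418064701430557 Fz 0.3412239065173363 torque 0.21465602476383053 q6 1.4649916318367153
time: 12.42
tool_pos: [467.8, -111.4, 300.5]
tcp_rot: [3.141, -0.004, -0.263]
contact_force: [0.6, 0.4, -0.3]
grip_width: 0.5
finger_force: 0.0
52
[ 522.5 -143.3] red press deg -98.16544289189385 51.932596611400136
[ 467.3 -111.2  299.2] (array([110.5,  15.2, -10.6]), np.float64(-1.862))
```

```bash
python3 - <<'E'
from plant import bot
from h import *
o=bot.get_obs();p,yw=push_pose(np.radians(-95),d=31,z=300);print(delta(o,p,yw))
E
echo '[[[0,0,0,0,-0.188],[0,0,0,0,-0.376],[0,0,0,0,-0.564],[0,0,0,0,-0.752],[0,0,0,0,-0.94]]]' > m.json && python3 -m crank m.json
echo '[[[0,0,0,0,-0.188],[0,0,0,0,-0.376],[0,0,0,0,-0.564],[0,0,0,0,-0.66],[0,0,0,0,-0.66]]]' > m.json && python3 -m crank m.json
python3 - <<'E'
from plant import bot
from h import *
o=bot.get_obs();p,yw=push_pose(np.radians(-95),d=31,z=240);print(delta(o,p,yw))
E
```

```text
(array([95.8, 25.8, -0.7]), np.float64(-1.6))
time: 13.1
tool_pos: [466.9, -110.9, 297.2]
tcp_rot: [-3.139, 0.001, 0.68]
contact_force: [0.1, 0.2, -0.1]
grip_width: 0.3
finger_force: 0.0
time: 13.72
tool_pos: [467.0, -110.9, 297.4]
tcp_rot: [-3.139, -0.0, 1.333]
contact_force: [0.1, 0.5, 0.3]
grip_width: 0.2
finger_force: 0.0
(array([-28.4,  95.6,  57.2]), np.float64(-0.004))
```

```bash
echo '[[[0,-15,48,0,0],[0,-28.4,95.6,0,0],[0,-28.4,95.6,0,0],[0,-28.4,95.6,20,0],[0,-28.4,95.6,57,0]]]' > m.json && python3 -m crank m.json
echo '[[[0,0,0,0,0],[0,0,0,0,0]]]' > m.json && python3 -m crank m.json
python3 st.py 5 0.1
```

```text
time: 14.35
tool_pos: [553.2, -160.7, 241.4]
tcp_rot: [3.14, 0.0, 1.332]
contact_force: [0.4, -0.3, 0.3]
grip_width: 0.7
finger_force: 0.0
time: 14.6
tool_pos: [553.6, -160.9, 242.3]
tcp_rot: [3.141, -0.0, 1.333]
contact_force: [0.2, 0.5, 0.4]
grip_width: 0.3
finger_force: 0.0
t 14.6 phi -95.2 r 61.700864911818016 d 31.678522261168403 z 242.34832596716075 F tang 0.028891591389877343 rad -0.537810350525943 Fz 0.354544407496374 torque 0.0017826361774342665 q6 -0.17840924228642344
1 [ -2.5 -13.    2.3] 0.1
2 [ -4.  -19.5   2.3] 0.2
3 [ -4.9 -26.1   2.3] 0.3
4 [ -5.1 -32.8   2.3] 0.4
5 [ -4.7 -39.5   2.3] 0.5
```

```bash
echo '[[[0,-1.5,-6,1.5,0.03],[0,-2.5,-11,2,0.08],[0,-4,-18.5,2,0.2],[0,-4.9,-25.1,2,0.3],[0,-5.1,-31.8,2,0.4]]]' > m.json && python3 -m crank m.json
python3 st.py 0 0.1
echo '[[[0,-2.3,-6.3,0,0.1],[0,-3.8,-12.8,0,0.2],[0,-4.7,-19.4,0,0.3],[0,-4.9,-26.1,0,0.4],[0,-4.5,-32.7,0,0.5]]]' > m.json && python3 -m crank m.json
python3 st.py 4 0.05
```

```text
time: 15.22
tool_pos: [521.9, -159.3, 241.2]
tcp_rot: [3.136, -0.001, 0.929]
contact_force: [2.2, -2.6, -0.9]
grip_width: 0.7
finger_force: 1.7
t 15.22 phi -118.4 r 61.89519768027629 d 27.03097861031738 z 241.2113080581415 F tang 3.3360569480820996 rad 0.7975196998289565 Fz -0.9382953953684402 torque 0.20648590427420077 q6 0.20556190848191755
time: 15.85
tool_pos: [492.5, -143.6, 241.1]
tcp_rot: [3.137, -0.002, 0.429]
contact_force: [0.1, -5.5, 1.0]
grip_width: 0.6
finger_force: 2.1
t 15.85 phi -147.0 r 61.54373663681697 d 26.88162094563512 z 241.08078865871587 F tang 5.032366336263137 rad 2.1981856311765755 Fz 0.9878012719913122 torque 0.309710628458962 q6 0.7098803908356853
1 [-1.6 -5.   1.1] 0.05
2 [-2.6 -8.2  1. ] 0.1
3 [ -3.5 -11.4   1. ] 0.15
4 [ -4.2 -14.7   1. ] 0.2
```

```bash
cat > f.py <<'E'
from plant import bot
from h import *
o=bot.get_obs();a=o["tcp_rot"][2]-np.pi;u=np.array([np.cos(a),np.sin(a)]);n=np.array([-u[1],u[0]])
v=o["tool_pos"][:2]-HUB;F=o["contact_force"][:2]
sp=np.degrees(a-PY)%360-360+np.degrees(np.arctan2(v@n-25.5,v@u))
print("t %.2f spoke %.1f r %.1f d %.1f Ft %.2f T_F %.3f tau1 %.2f m %s"%(o["time"],sp,v@u,v@n,F@n,F@n*(v@u)/1e3,o["tau"][0],np.round(o["moment"],3)))
E
s='>/dev/null'
echo '[[[0,-1,-2.5,0,0.04]]]' > m.json && python3 -m crank m.json >/dev/null; python3 f.py
echo '[[[0,-1,-2.5,0,0.04]]]' > m.json && python3 -m crank m.json >/dev/null; python3 f.py
echo '[[[0,-1,-2.5,0,0.04]]]' > m.json && python3 -m crank m.json >/dev/null; python3 f.py
echo '[[[0,-1,-2.5,0,0.04]]]' > m.json && python3 -m crank m.json >/dev/null; python3 f.py
echo '[[[0,-1,-2.5,0,0.04]]]' > m.json && python3 -m crank m.json >/dev/null; python3 f.py
```

```text
t 15.97 spoke -148.2 r 61.6 d 26.6 Ft 4.40 T_F 0.271 tau1 2.30 m [-0.901  0.154  0.12 ]
t 16.10 spoke -150.4 r 61.5 d 26.7 Ft 4.84 T_F 0.298 tau1 2.26 m [-0.847  0.263  0.03 ]
t 16.23 spoke -152.7 r 61.5 d 26.7 Ft 4.45 T_F 0.274 tau1 2.21 m [-0.856  0.199  0.045]
t 16.35 spoke -155.0 r 61.5 d 26.6 Ft 3.83 T_F 0.235 tau1 2.15 m [-0.861  0.291  0.122]
t 16.48 spoke -157.3 r 61.5 d 26.6 Ft 3.48 T_F 0.214 tau1 2.10 m [-0.754  0.236  0.067]
```

```bash
cat >> f.py <<'E'
m=o["moment"];Fm=np.array([-m[1],m[0]])/.168;print("    Fm tang %.2f rad %.2f"%(Fm@n,Fm@u))
E
echo '[[[0,-1,-2.5,0,0.04]]]' > m.json && python3 -m crank m.json >/dev/null; python3 f.py
echo '[[[0,-1,-2.5,0,0.04]]]' > m.json && python3 -m crank m.json >/dev/null; python3 f.py
echo '[[[0,-1,-2.5,0,0.04]]]' > m.json && python3 -m crank m.json >/dev/null; python3 f.py
echo '[[[0,-1,-2.5,0,0.04]]]' > m.json && python3 -m crank m.json >/dev/null; python3 f.py
```

```text
t 16.60 spoke -159.6 r 61.5 d 26.6 Ft 4.15 T_F 0.255 tau1 2.05 m [-0.787  0.218  0.053]
    Fm tang 4.35 rad 2.16
t 16.73 spoke -162.0 r 61.5 d 26.5 Ft 4.83 T_F 0.297 tau1 2.00 m [-0.775  0.263  0.048]
    Fm tang 4.32 rad 2.24
t 16.85 spoke -164.3 r 61.4 d 26.5 Ft 4.56 T_F 0.280 tau1 1.95 m [-0.771  0.218  0.011]
    Fm tang 4.42 rad 1.80
t 16.98 spoke -166.6 r 61.4 d 26.5 Ft 4.30 T_F 0.264 tau1 1.91 m [-0.723  0.228  0.027]
    Fm tang 4.20 rad 1.66
```

```bash

echo '[[[0,-1,-2.5,0,0.04]]]' > m.json && python3 -m crank m.json >/dev/null; python3 f.py
echo '[[[0,-1,-2.5,0,0.04]]]' > m.json && python3 -m crank m.json >/dev/null; python3 f.py
echo '[[[0,-1,-2.5,0,0.04]]]' > m.json && python3 -m crank m.json >/dev/null; python3 f.py
echo '[[[0,-1,-2.5,0,0.04]]]' > m.json && python3 -m crank m.json >/dev/null; python3 f.py
```

```text
t 17.10 spoke -168.9 r 61.4 d 26.4 Ft 3.48 T_F 0.214 tau1 1.87 m [-0.634  0.303  0.001]
    Fm tang 3.72 rad 1.92
t 17.23 spoke -171.3 r 61.4 d 26.4 Ft 4.28 T_F 0.263 tau1 1.83 m [-0.681  0.197  0.014]
    Fm tang 4.07 rad 1.14
t 17.35 spoke -173.6 r 61.4 d 26.4 Ft 3.90 T_F 0.240 tau1 1.80 m [-0.715  0.179 -0.042]
    Fm tang 4.30 rad 0.86
t 17.48 spoke -175.9 r 61.4 d 26.3 Ft 4.71 T_F 0.289 tau1 1.78 m [-0.713  0.273 -0.001]
    Fm tang 4.37 rad 1.24
```

```bash

echo '[[[0,-1,-2.5,0,0.04]]]' > m.json && python3 -m crank m.json >/dev/null; python3 f.py
echo '[[[0,-1,-2.5,0,0.04]]]' > m.json && python3 -m crank m.json >/dev/null; python3 f.py
echo '[[[0,-1,-2.5,0,0.04]]]' > m.json && python3 -m crank m.json >/dev/null; python3 f.py
echo '[[[0,-1,-2.5,0,0.04]]]' > m.json && python3 -m crank m.json >/dev/null; python3 f.py
echo '[[[0,-1,-2.5,0,0.04]]]' > m.json && python3 -m crank m.json >/dev/null; python3 f.py
```

```text
t 17.60 spoke -178.2 r 61.4 d 26.3 Ft 4.28 T_F 0.263 tau1 1.76 m [-0.65   0.302  0.064]
    Fm tang 4.07 rad 1.28
t 17.73 spoke -180.5 r 61.4 d 26.3 Ft 3.92 T_F 0.241 tau1 1.75 m [-0.681  0.225  0.025]
    Fm tang 4.22 rad 0.64
t 17.85 spoke -182.9 r 61.4 d 26.3 Ft 4.03 T_F 0.247 tau1 1.74 m [-0.657  0.175  0.035]
    Fm tang 4.04 rad 0.21
t 17.98 spoke -185.2 r 61.3 d 26.2 Ft 4.29 T_F 0.263 tau1 1.74 m [-0.672  0.202 -0.03 ]
    Fm tang 4.17 rad 0.18
t 18.10 spoke -187.5 r 61.3 d 26.2 Ft 3.95 T_F 0.242 tau1 1.75 m [-0.659  0.149 -0.027]
    Fm tang 4.01 rad -0.26
```

```bash
echo '[[[0,0,3,0,0],[0,0,6,-2,0],[0,0,10,-30,0],[0,0,10,-60,0],[0,0,10,-60,-0.1]]]' > m.json && python3 -m crank m.json >/dev/null
echo '[[[0,0,0,0,-0.188],[0,0,0,0,-0.376],[0,0,0,0,-0.564],[0,0,0,0,-0.752],[0,0,0,0,-0.94]]]' > m.json && python3 -m crank m.json >/dev/null
echo '[[[0,0,0,0,-0.188],[0,0,0,0,-0.376],[0,0,0,0,-0.564],[0,0,0,0,-0.57],[0,0,0,0,-0.57]]]' > m.json && python3 -m crank m.json
python3 - <<'E'
from plant import bot,vision
import cv2
from h import *
c=vision.capture("scene")
im=c["color"][210:320,310:450,::-1];cv2.imwrite("pics/s4.png",cv2.resize(im,(760,597),interpolation=cv2.INTER_CUBIC))
o=bot.get_obs();p,yw=push_pose(np.radians(-95),d=31,z=240);print(delta(o,p,yw))
E
```

```text
time: 19.98
tool_pos: [467.9, -110.2, 299.6]
tcp_rot: [3.142, -0.0, 1.318]
contact_force: [0.5, 0.2, 0.6]
grip_width: 0.4
finger_force: 0.0
(array([-28. ,  95.1,  59.6]), np.float64(-0.019))
```

View pics/s4.png

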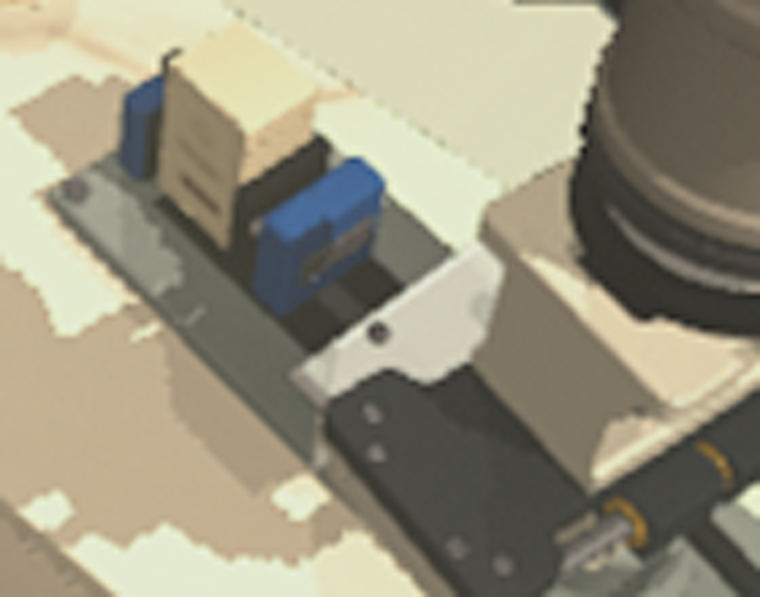

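The jaw's black pad is against the carton face (crop 245,200). The carton is upright and square, close to the fence at (145,130). On to the third spoke, by feel.

```bash
echo '[[[0,-15,48,0,-0.01],[0,-28,95.1,0,-0.02],[0,-28,95.1,0,-0.02],[0,-28,95.1,20,-0.02],[0,-28,95.1,59,-0.02]]]' > m.json && python3 -m crank m.json >/dev/null
echo '[[[0,0,0,0,0],[0,0,-2,0,0],[0,0,-4,0,0.0]]]' > m.json && python3 -m crank m.json >/dev/null; python3 f.py
echo '[[[0,-0.5,-1.5,0,0.02],[0,-1,-3,0,0.04]]]' > m.json && python3 -m crank m.json >/dev/null; python3 f.py
echo '[[[0,-0.5,-1.5,0,0.02],[0,-1,-3,0,0.04]]]' > m.json && python3 -m crank m.json >/dev/null; python3 f.py
```

```text
t 21.02 spoke -93.3 r 61.8 d 27.0 Ft -0.20 T_F -0.013 tau1 0.03 m [-0.117  0.083 -0.008]
    Fm tang -0.32 rad 0.79
t 21.27 spoke -96.3 r 61.8 d 26.4 Ft -0.70 T_F -0.043 tau1 0.08 m [-0.092  0.067 -0.017]
    Fm tang -0.24 rad 0.64
t 21.52 spoke -98.7 r 61.8 d 26.3 Ft 4.37 T_F 0.270 tau1 -0.45 m [-0.202 -0.617  0.047]
    Fm tang 3.86 rad 0.02
```

```bash

echo '[[[0,-0.8,-1.9,0,0.03]]]' > m.json && python3 -m crank m.json >/dev/null; python3 f.py
echo '[[[0,-0.8,-1.9,0,0.03]]]' > m.json && python3 -m crank m.json >/dev/null; python3 f.py
echo '[[[0,-0.8,-1.9,0,0.03]]]' > m.json && python3 -m crank m.json >/dev/null; python3 f.py
echo '[[[0,-0.8,-1.9,0,0.03]]]' > m.json && python3 -m crank m.json >/dev/null; python3 f.py
```

```text
t 21.65 spoke -100.2 r 61.8 d 26.5 Ft 3.51 T_F 0.217 tau1 -0.41 m [-0.153 -0.61   0.006]
    Fm tang 3.73 rad -0.36
t 21.77 spoke -102.2 r 61.9 d 26.2 Ft 3.64 T_F 0.225 tau1 -0.41 m [-0.154 -0.537  0.016]
    Fm tang 3.31 rad -0.31
t 21.90 spoke -104.1 r 61.9 d 26.1 Ft 4.83 T_F 0.299 tau1 -0.56 m [-0.138 -0.694  0.007]
    Fm tang 4.13 rad -0.86
t 22.02 spoke -105.9 r 62.0 d 26.0 Ft 4.58 T_F 0.284 tau1 -0.67 m [-0.093 -0.79  -0.   ]
    Fm tang 4.50 rad -1.47
```

```bash

echo '[[[0,-0.8,-1.9,0,0.03]]]' > m.json && python3 -m crank m.json >/dev/null; python3 f.py
echo '[[[0,-0.8,-1.9,0,0.03]]]' > m.json && python3 -m crank m.json >/dev/null; python3 f.py
```

```text
t 22.15 spoke -107.6 r 62.0 d 26.0 Ft 4.55 T_F 0.282 tau1 -0.76 m [-0.126 -0.851  0.008]
    Fm tang 4.87 rad -1.58
t 22.27 spoke -109.3 r 62.0 d 26.0 Ft 4.92 T_F 0.305 tau1 -0.84 m [-0.066 -0.945  0.044]
    Fm tang 5.14 rad -2.31
```

```bash

echo '[[[0,-0.8,-1.9,0,0.03]]]' > m.json && python3 -m crank m.json >/dev/null; python3 f.py
echo '[[[0,-0.8,-1.9,0,0.03]]]' > m.json && python3 -m crank m.json >/dev/null; python3 f.py
echo '[[[0,-0.8,-1.9,0,0.03]]]' > m.json && python3 -m crank m.json >/dev/null; python3 f.py
```

```text
t 22.40 spoke -111.0 r 62.0 d 26.1 Ft 5.45 T_F 0.338 tau1 -0.75 m [-0.17  -0.976 -0.008]
    Fm tang 5.54 rad -2.02
t 22.52 spoke -112.6 r 62.1 d 26.1 Ft 6.95 T_F 0.431 tau1 -0.75 m [-0.175 -0.951 -0.033]
    Fm tang 5.37 rad -2.08
t 22.65 spoke -114.3 r 62.2 d 26.2 Ft 5.43 T_F 0.338 tau1 -0.74 m [-0.213 -1.084 -0.003]
    Fm tang 6.09 rad -2.48
```

```bash

echo '[[[0,-0.8,-1.9,0,0.03]]]' > m.json && python3 -m crank m.json >/dev/null; python3 f.py
echo '[[[0,0,0,0,0]]]' > m.json && python3 -m crank m.json >/dev/null; python3 f.py
echo '[[[0,0,2,0,0],[0,0,4,0,0],[0,0,8,0,0],[0,0,8,-40,0],[0,0,8,-90,0]]]' > m.json && python3 -m crank m.json
echo '[[[0,0,0,-50,0],[0,-50,0,-50,0],[0,-100,0,-50,0],[0,-100,0,-50,0]]]' > m.json && python3 -m crank m.json
python3 - <<'E'
from plant import bot,vision
import cv2
from h import *
np.set_printoptions(precision=1,suppress=True)
c=vision.capture("scene")
im=c["color"][210:340,310:460,::-1];cv2.imwrite("pics/s5.png",cv2.resize(im,(690,598),interpolation=cv2.INTER_CUBIC))
hsv=cv2.cvtColor(c["color"],cv2.COLOR_RGB2HSV)
E
```

```text
t 22.77 spoke -115.9 r 62.2 d 26.3 Ft 6.15 T_F 0.383 tau1 -0.69 m [-0.306 -1.041  0.019]
    Fm tang 6.12 rad -2.07
t 22.90 spoke -116.0 r 62.2 d 26.1 Ft 5.54 T_F 0.345 tau1 -0.70 m [-0.188 -0.88   0.018]
    Fm tang 4.93 rad -2.09
time: 23.52
tool_pos: [528.8, -163.9, 330.2]
tcp_rot: [-3.137, 0.001, 0.961]
contact_force: [1.1, -0.6, -0.0]
grip_width: 0.4
finger_force: 0.0
time: 24.02
tool_pos: [470.3, -248.1, 380.4]
tcp_rot: [-3.141, 0.001, 0.957]
contact_force: [0.0, -0.1, -0.2]
grip_width: 0.2
finger_force: 0.0
```

View pics/s5.png

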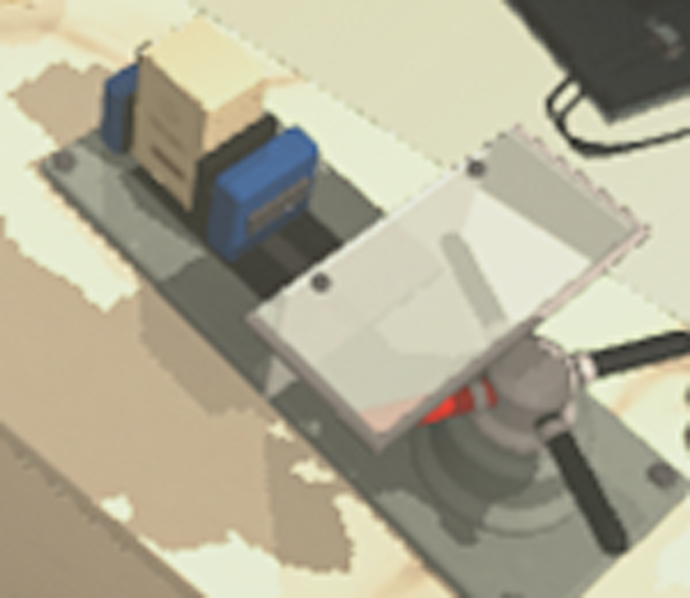

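In the last picture the carton is upright and square between the fence and the compressed pad. The rise in push force follows the spring rate, giving about 10–11 N on the pad, and the arm is clear. Handing in.

```bash
python3 -c "
from plant import bot
print(bot.close_job())"
```

```text
the job is handed in; nothing more can be done
None
```

The job is handed in at about 24 s: the cream carton stands upright and square in the bay, clamped against the fence at an estimated 10–11 N (by push force and angle) with the arm clear; no verdict came back.

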